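Sort float-valve balls by size on a sloped rod grate

ROBOT

A 6-joint arm with a two-finger parallel gripper is mounted at the origin on the work surface. World frame = base frame: x ahead of the robot, y to its left, z up, the work surface at z = 0. Lengths are in m, angles in rad, forces in N, time in s.
With the tool pointing down it reaches from about 0.325 to 0.85 m from the base axis. Payload 15.5 kg.
Tool frame: the origin (TCP) lies on the centre line of the jaws, within the pads' length; the fingertips stand env.tips_ahead ahead of it and the grasp point (between the pads) lies 3 mm ahead of it (env.tips_ahead is the distance from the TCP to the fingertips, in m); z points along the fingers, y is the line along which they close (so a half turn about z gives the same grasp; the last joint's range is limited). The gripper opens to 91 mm and grips with 3 to 60 N. Pads are 32 mm wide; open, the fingers measure 118 mm over their backs; the gripper's body (76 mm by 178 mm) begins 60 mm behind the grasp point.
Start: joints at [1.077, 0.494, 1.345, -0, 1.302, -0.096], TCP at [0.243, 0.576, 0.236] pointing down, gripper open.
Joint ranges: [-2.91, 2.91], [-0.82, 2.16], [0.22, 2.67], [-1.22, 4.37], [0.12, 2.79], [-3.08, 3.08]. Speed limits (rad/s): [1.89, 1.89, 2.57, 3.01, 3.01, 3.01].

INTERFACE

Orientations are given as a unit quaternion [w, x, y, z].
In Python, from station import env gives the robot as it stands.
- The arm moves only by the tool drive_tool, never from a script. Its arguments are lists of equal length, an entry for each row: "fingers": the opening, from -1 (shut) to 1 (fully open); "travel": the shift along the tool's x, y, z in mm, a list of three; "rot": the turn, a rotation vector about the tool's x, y, z in rad, a list of three. A call has 1 to 12 rows; each row shifts and turns the commanded pose from where the row before left it, along the tool's axes as they then stand; what a row does not reach is not made up. A row lasts 1/10 s, in which the tool goes at most 50 mm and 8.59 degrees, less where a joint would pass 70% of its speed; a pose out of reach is approached as far as the arm can. A call with a gripper value outside its range is refused whole. The fingers move at their own pace and stop on an object; "newtons" is the grip in N (left out, the last holds). Time passes only in rows, so rows that do not move let the fingers close. It gives the time, the measured TCP pose, the force, the opening and the grip force at its end, in the units of the state.
- env.sense(): the state, without advancing time (a new reading comes with each control period).
- env.snapshot(name): name is "side" or "top"; returns the picture (420x560x3 uint8, red, green, blue); there is no depth.
- env.calibration(name): a dict with "vfov" (degrees; the focal length in pixels is half the picture's height over the tangent of half this angle, whatever the lens; pixels are square), "cx", "cy" (the principal point, pixels), "camera_from_world" (4x4, takes a point from world to camera coordinates). Camera axes: x right, y down, z forward; pixel columns grow to the right and rows downward; lengths in m; the calibration is good to about 2 mm. A picture is of the moment at which its call begins. calibration takes no time and is no camera call.
- env.finish_job(): hands the job in; it is judged then, once.
The state is a dict: "time_s": time; "joint_pos": joint angles; "dq": joint speeds; "joint_torque": joint torques, N m; "tool_pos": TCP position; "tcp_rot": TCP orientation; "wrist_force": force on the tool from outside, world axes, zero at the start; "torque": the same for the moment, N m; "finger_gap": finger opening in m; "grip_force": force on a finger pad.
Only numpy, scipy, OpenCV 4.12 (cv2) and the standard library are available. Lean on these libraries where they do the work, as an engineer would, in place of code of your own. Each camera call takes 0.05 s, during which the arm holds its last target. There are 200 camera calls.

TASK

Sort the mixed steel balls by size: first slide the divided catch box home, square against the foot legs of the sloped sorter and in line with it, then tip the tray slowly so that all six balls run down the sorter, the small ones ending in the box's front compartment and the big ones in its back compartment. Let the tray come back down level, leave the box home, and leave everything else on the bench where it is.

Things in the scene. Friction and masses are not known exactly. Their poses are not given: they have to be found in the camera images.
- sorter: Fixed ball sorter on blue legs: a grate of four steel rods over a sloped grey deck between side walls (118 mm wide outside, 260 mm long), and a tip tray at its head. Origin on the table under the middle of the deck; x across, y uphill, z up. All slopes 10 degrees down to -y. Two foot legs under the deck have their front faces at y=-115 mm; they stop the box.
- deck_foot (a point): Middle of the lower deck's open foot edge, on its surface, 56 mm above the table (50 mm clear below), at sorter y=-128 mm. Sorter axes. Small balls fall between the rods (26 mm gaps), roll down the deck and drop off here.
- rods_end (a point): Middle of the free ends of the four rods, at sorter y=-198 mm, 78 mm above the table (75 mm clear below), 70 mm beyond the deck's foot. Sorter axes. Big balls roll down on the rods and drop off here.
- box_home (a point): Point on the table, sorter axes, where the box's origin is when the box is home (187 mm downhill of the sorter's origin): front wall touching the foot legs, middle in line with the sorter's middle, same yaw.
- tray_hinge (a point): Middle of the tray's hinge axis, which runs along the sorter's x, 145 mm above the table and 135 mm uphill of the sorter's origin. Sorter axes.
- tray (a joint): Angle (rad) of the dark steel tip tray, inside 84 x 120 mm, walls 38 mm high: 0 level; grows as its rear rises and it empties onto the grate; stop at 0.75. Falls back level when let go. Tipping takes under 8 N at the handle. Balls start to run out near 0.1 and all have left by 0.5; the sorting works by itself if this takes a second or more.
- tray_handle (a point): Middle of the cross bar of the tray's dark bail handle: round bar 10 mm thick, 87 mm long along the sorter's x, uprights at its ends. At rest 265 mm above the table, 120 mm above and 22 mm uphill of the hinge axis. It swings to the sorter's -y as the tray tips. Push it from behind (uphill) or grip it from above.
- box: Loose steel catch box, 140 (x) by 144 (y) mm, walls 4 mm, 0.7 to 1.2 kg, floor falling 3 degrees to +x. Origin at the centre of its underside, y towards the sorter. Front wall (+y) 46 mm high, divider (along x, at y=+4 mm) 62 mm, back wall (-y) 120 mm. Front compartment (62 mm long) is for the small balls, back one (70 mm) for the big. Its front goes under the deck's foot, the divider under the rods.
- box_tab (a point): Middle of the dark grip tab on the box's back wall: 50 mm long (box x), 10 mm thick (box y), from 118 to 163 mm above the table. This point is 145 mm above the table and 70 mm behind (-y of) the box's origin. Box axes.
- big0: Big hollow stainless float ball, 38 mm across, 80 g, at first in the tray. Origin at its centre.
- big1: Big hollow stainless float ball, 38 mm across, 80 g, at first in the tray. Origin at its centre.
- big2: Big hollow stainless float ball, 38 mm across, 80 g, at first in the tray. Origin at its centre.
- small0: Small hollow stainless float ball, 22 mm across, 25 g, at first in the tray. Origin at its centre.
- small1: Small hollow stainless float ball, 22 mm across, 25 g, at first in the tray. Origin at its centre.
- small2: Small hollow stainless float ball, 22 mm across, 25 g, at first in the tray. Origin at its centre.
- flange: Bystander: flat steel pipe flange, 90 mm across, 16 mm high.
- nipple: Bystander: upright steel pipe nipple, 42 mm across, 90 mm tall.
- elbow: Bystander: steel pipe elbow lying down, about 100 x 95 mm, 34 mm thick.
- brush: Bystander: brush with wooden handle, lying.
- wrench: Bystander: steel wrench, lying.
- spraycan: Bystander: spray can 60 mm across, 170 mm tall.
Mind the look-alikes: they are no part of the job. What is shaped like the big2 but brown or yellow is not meant.

How it is judged:
On the way, in this order (a step that is already met when the one before it is completed fails the run):
1. the catch box is home under the foot of the sorter while all the balls are still in the tray (x of box in the frame of sorter between -0.01 and 0.01 m and y of box in the frame of sorter above -0.195 m and angle between the x axis of box and the x axis of sorter, either way round below 0.09 rad and y of each of big0, big1, big2, small0, small1, small2 in the frame of sorter above 0.125 m), for 0.2 s.
2. all six balls have run out of the tray (y of each of big0, big1, big2, small0, small1, small2 in the frame of sorter below 0.115 m), for 0.05 s.
At the end, for the whole second after the job is handed in: Box flat and home (within 10 mm sideways, at most 15 mm short, within 0.09 rad of square), the three small balls in its front compartment and the three big ones in its back one, all at rest (under 0.05 m/s), tray back level (under 0.08 rad) (x of box in the frame of sorter between -0.01 and 0.01 m and y of box in the frame of sorter above -0.202 m and angle between the x axis of box and the x axis of sorter, either way round below 0.09 rad and angle between box's own z axis and vertical below 0.05 rad and value of joint tray below 0.08 rad and z of each of big0, big1, big2, small0, small1, small2 in the frame of box below 0.06 m and x of big0 in the frame of box between -0.068 and 0.068 m and linear speed of each of big0, big1, big2, small0, small1, small2 below 0.05 m/s and y of big0 in the frame of box between -0.07 and 0.004 m and x of big1 in the frame of box between -0.068 and 0.068 m and y of big1 in the frame of box between -0.07 and 0.004 m and x of big2 in the frame of box between -0.068 and 0.068 m and y of big2 in the frame of box between -0.07 and 0.004 m and x of small0 in the frame of box between -0.068 and 0.068 m and y of small0 in the frame of box between 0.004 and 0.072 m and x of small1 in the frame of box between -0.068 and 0.068 m and y of small1 in the frame of box between 0.004 and 0.072 m and x of small2 in the frame of box between -0.068 and 0.068 m and y of small2 in the frame of box between 0.004 and 0.072 m); the robot touches nothing.
It fails at once if the tray was flung up (tipped faster than 2 rad/s) (velocity of joint tray above 2 rad/s).
It fails at once if a bystander was moved by more than 40 mm (distance of any of flange, nipple, elbow, brush, wrench, spraycan from where it was at the start of the episode above 0.04 m).
It also fails if it takes over 70 s, if anything falls off the work surface, if the arm or the gripper's body presses on something with over 40 N, if the wrist force passes 120 N, or if a joint passes its speed limit or range.

## Working session

There is one attempt and no reset: what is moved stays moved. The work goes in short steps, Python scripts to look and compute and a tool call to move; the robot and the scene stay as the last step left them, time stands still between calls to the robot, and variables do not carry over. Pictures are saved under pics/ and viewed, at most 10 in all, crops included, and the job is handed in when it is done.

Besides the shell and the picture viewer there is one more tool, called after "Request:" by a JSON object that holds its "method" and its "body". drive_tool: Moves the arm, as the interface text tells. Its arguments: {"type":"object","properties":{"fingers":{"type":"array"},"travel":{"type":"array"},"rot":{"type":"array"},"newtons":{"type":"number"}},"required":["fingers","travel","rot"]}

```bash
mkdir -p pics; cat > h.py <<'E'
import numpy as np, cv2
from station import env
def shot(n,f):
    im=env.snapshot(n); cv2.imwrite(f,im[:,:,::-1]); return im
def cal(n):
    c=env.calibration(n); f=210/np.tan(np.radians(c["vfov"])/2)
    return f,c["cx"],c["cy"],np.array(c["camera_from_world"])
def ray(n,u,v):
    f,cx,cy,T=cal(n); R=T[:3,:3]; o=-R.T@T[:3,3]
    return o,R.T@np.array([(u-cx)/f,(v-cy)/f,1.])
def onz(n,u,v,z):
    o,d=ray(n,u,v); return o+d*(z-o[2])/d[2]
def proj(n,p):
    f,cx,cy,T=cal(n); q=T[:3,:3]@np.array(p)+T[:3,3]; return f*q[0]/q[2]+cx,f*q[1]/q[2]+cy
E
python3 - <<'E'
from h import *
shot("top","pics/t0.png"); shot("side","pics/s0.png")
for n in("top","side"):
    print(env.calibration(n), ray(n,280,210))
print(env.sense(),env.tips_ahead)
E
```

```text
{'vfov': 55.808715465918624, 'cx': 287.7840327835671, 'cy': 207.1350935153814, 'camera_from_world': array([[ 2.55206101e-02, -9.99673978e-01, -7.97831272e-04,
         2.87802805e-03],
       [-9.77052471e-01, -2.47742684e-02, -2.11553078e-01,
         5.60626607e-01],
       [ 2.11464341e-01,  6.17848662e-03, -9.77366185e-01,
         1.31949620e+00],
       [ 0.00000000e+00,  0.00000000e+00,  0.00000000e+00,
         1.00000000e+00]])} (array([0.26866177, 0.00861371, 1.40823555]), array([ 0.20390456,  0.02562258, -0.97887891]))
{'vfov': 44.833951766991305, 'cx': 279.8914071343544, 'cy': 209.9170955065098, 'camera_from_world': array([[-0.97983504, -0.19976005,  0.00438318,  0.52087644],
       [-0.14886926,  0.71522941, -0.68285052,  0.21190284],
       [ 0.13327127, -0.66973339, -0.73054497,  1.5777997 ],
       [ 0.        ,  0.        ,  0.        ,  1.        ]])} (array([0.33164344, 1.00919631, 1.2950685 ]), array([ 0.13303801, -0.66965953, -0.73065524]))
{'time_s': 0.1, 'joint_pos': array([ 1.07648665e+00,  4.94130904e-01,  1.34606011e+00, -3.25283560e-06,
        1.30247250e+00, -9.54939035e-02]), 'dq': array([ 0.00031006, -0.00200021, -0.00195327, -0.00088962,  0.0009042 ,
        0.00017485]), 'joint_torque': array([ 1.48578205e-03, -8.80240774e+01, -3.82547057e+01,  7.08238618e-02,
        4.81730292e-02, -1.10817539e-04]), 'tool_pos': array([0.24255346, 0.57568307, 0.23539481]), 'tcp_rot': array([-1.54121239e-04,  1.98088533e-01,  9.80183986e-01, -5.12774926e-04]), 'wrist_force': array([-0.42870153,  0.76122355, -0.46818056]), 'torque': array([-0.04086799,  0.01312127, -0.02375587]), 'grip_force': 0.0, 'finger_gap': 0.09131285787837125} 0.022
```

View pics/t0.png

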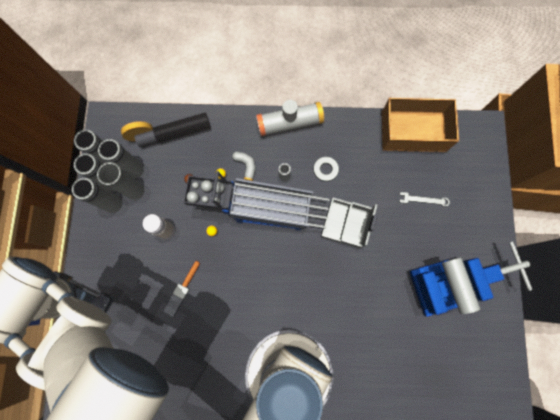

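View pics/s0.png

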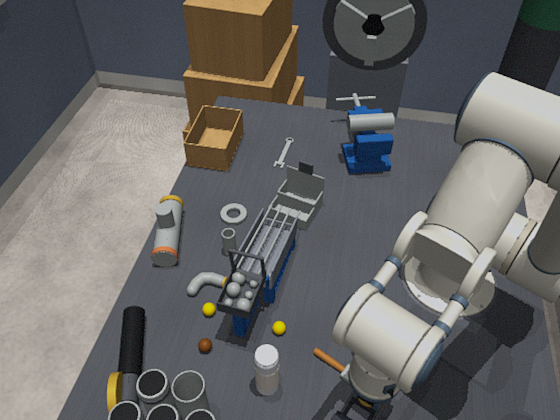

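The top view shows the tray with its balls at about (208,193), the grate at (270,203), and the box at (347,222), short of home and yawed. The side view shows the box at (300,195), its tab at (306,168), and the handle around (248,258). I'll zoom in on both.

```bash
python3 - <<'E'
import cv2
t=cv2.imread("pics/t0.png");s=cv2.imread("pics/s0.png")
cv2.imwrite("pics/t0c.png",cv2.resize(t[160:260,180:380],None,fx=4,fy=4,interpolation=cv2.INTER_CUBIC))
cv2.imwrite("pics/s0c.png",cv2.resize(s[155:335,200:340],None,fx=3.3,fy=3.3,interpolation=cv2.INTER_CUBIC))
E
```

```text
(no output)
```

View pics/t0c.png

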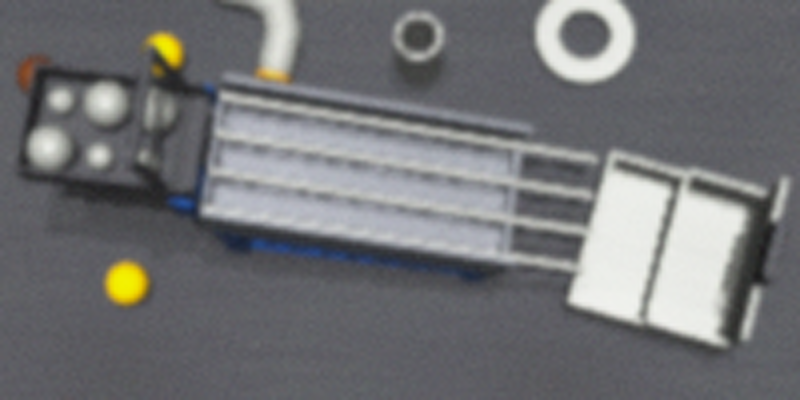

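View pics/s0c.png

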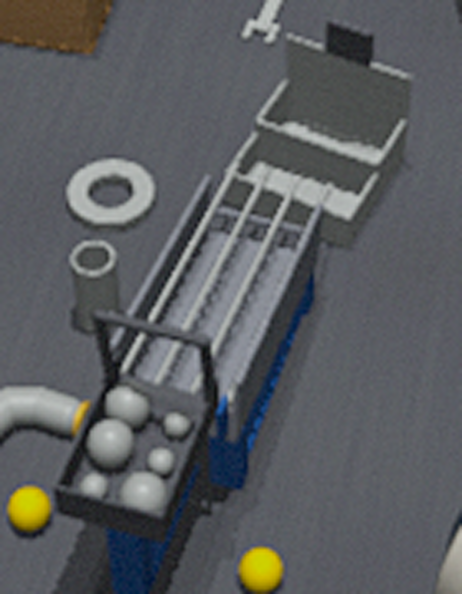

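The zoomed top view gives these crop pixels:
- Rod ends: (597,160), (590,195), (585,231), (577,268).
- Box front wall corners: (612,155) and (570,303).
- Box back wall top ends: (785,180) and (745,338).
- Handle bar: near u≈153.

In the side crop, the tab is at (350,43) and the handle bar ends are at (97,318) and (212,345).

```bash
python3 - <<'E'
from h import *
np.set_printoptions(precision=4,suppress=True)
T=lambda u,v,z: onz("top",180+(u-1.5)/4,160+(v-1.5)/4,z)
S=lambda u,v,z: onz("side",200+(u-1)/3.3,155+(v-1)/3.3,z)
re=[T(*p,.078) for p in[(597,160),(590,195),(585,231),(577,268)]]
P=np.mean(re,0); print("rods end",np.array(re),P)
Q=np.mean([T(225,97,.135),T(208,212,.135)],0)
print("rods head",Q, np.linalg.norm((Q-P)[:2]))
hb=[S(97,318,.265),S(212,345,.265)]; print("handle side",hb,np.mean(hb,0),np.linalg.norm(hb[0]-hb[1]))
ht=[T(152,50,.265),T(152,190,.265)]; print("handle top",ht)
d=(np.mean(hb,0)-P)[:2]; print("handle-rodsend dist (355)",np.linalg.norm(d), "angle",np.degrees(np.arctan2(d[1],d[0])))
d=(Q-P)[:2];print("rod angle",np.degrees(np.arctan2(d[1],d[0])))
f=[T(612,155,.046),T(570,303,.046)];dv=[T(688,178,.062),T(645,320,.062)];b=[T(785,180,.12),T(745,338,.12)]
bs=[S(287,36,.12),S(410,75,.12)];tabs=[S(328,22,.163),S(374,38,.163)]; dvs=[S(258,120,.062),S(378,160,.062)]
for n,x in(("front",f),("div",dv),("back",b),("backS",bs),("divS",dvs),("tabS",tabs)):
    x=np.array(x);e=(x[0]-x[1])[:2];print(n,x[:,:2].ravel(),"mid",x.mean(0)[:2],"len",np.linalg.norm(e),"ang x",np.degrees(np.arctan2(e[1],e[0])))
E
```

```text
rods end [[ 0.5865 -0.1239  0.078 ]
 [ 0.5555 -0.118   0.078 ]
 [ 0.524  -0.1138  0.078 ]
 [ 0.4919 -0.1072  0.078 ]] [ 0.5395 -0.1157  0.078 ]
rods head [0.57   0.1957 0.135 ] 0.3129480509289959
handle side [array([0.6186, 0.2335, 0.265 ]), array([0.525 , 0.2411, 0.265 ])] [0.5718 0.2373 0.265 ] 0.0939493613418888
handle top [array([0.6184, 0.2295, 0.265 ]), array([0.5108, 0.2228, 0.265 ])]
handle-rodsend dist (355) 0.3545310558710015 angle 84.77433984590422
rod angle 84.40486286386106
front [ 0.5991 -0.1403  0.4664 -0.1041] mid [ 0.5327 -0.1222] len 0.13744636867187354 ang x -15.23402704920565
div [ 0.5763 -0.2046  0.4511 -0.1669] mid [ 0.5137 -0.1858] len 0.13071618734698218 ang x -16.775253163958077
back [ 0.5634 -0.2761  0.4306 -0.2407] mid [ 0.497  -0.2584] len 0.13740833174611072 ang x -14.923748668627498
backS [ 0.5649 -0.2772  0.4309 -0.2448] mid [ 0.4979 -0.261 ] len 0.13785648763617295 ang x -13.630507603415953
divS [ 0.5811 -0.2067  0.4498 -0.1751] mid [ 0.5154 -0.1909] len 0.13499093614810423 ang x -13.539289138616498
tabS [ 0.5197 -0.2594  0.4703 -0.2451] mid [ 0.495  -0.2522] len 0.05143384193044242 ang x -16.16534066166261
```

Sorter yaw is about -5.3° and box yaw about -14.7°. Box origin is near (0.515,-0.191) and home is near (0.5405,-0.105). The sizes check out: walls 137, rod end to handle 354 and tab 51 mm. Next I raise the tool and go above the tab.

Request:
{"method": "drive_tool", "body": {"fingers": [1, 1, 1, 1, 1, 1, 1, 1, 1, 1, 1, 1], "travel": [[0, 0, -45], [0, 0, -45], [0, 0, -45], [-22.9, -37.2, 0], [-22.9, -37.2, 0], [-22.9, -37.2, 0], [-22.9, -37.2, 0], [-22.9, -37.2, 0], [-22.9, -37.2, 0], [-22.9, -37.2, 0], [-22.9, -37.2, 0], [-22.9, -37.2, 0]], "rot": [[0, 0, -0.07], [0, 0, -0.071], [0, 0, 0], [0, 0, 0], [0, 0, 0], [0, 0, 0], [0, 0, 0], [0, 0, 0], [0, 0, 0], [0, 0, 0], [0, 0, 0], [0, 0, 0]]}}

```text
time_s: 1.3
tool_pos: [0.3565, 0.198, 0.3708]
tcp_rot: [-0.0, 0.128, 0.992, -0.0]
wrist_force: [2.0, 0.2, -0.5]
finger_gap: 0.0913
grip_force: 0.0
```

Request:
{"method": "drive_tool", "body": {"fingers": [1, 1, 1, 1, 1, 1, 1, 1, 1, 1, 1, 1], "travel": [[-22.9, -37.2, 0], [-22.9, -37.2, 0], [-22.9, -37.2, 0], [-22.9, -37.2, 0], [-22.9, -37.2, 0], [-22.9, -37.2, 0], [-22.9, -37.2, 0], [-22.9, -37.2, 0], [-22.9, -37.2, 0], [-22.9, -37.2, 0], [-22.9, -37.2, 0], [0, 0, 0]], "rot": [[0, 0, 0], [0, 0, 0], [0, 0, 0], [0, 0, 0], [0, 0, 0], [0, 0, 0], [0, 0, 0], [0, 0, 0], [0, 0, 0], [0, 0, 0], [0, 0, 0], [0, 0, 0]]}}

```text
time_s: 2.5
tool_pos: [0.4966, -0.2645, 0.3697]
tcp_rot: [-0.0, 0.13, 0.991, -0.0]
wrist_force: [1.3, -0.0, 0.2]
finger_gap: 0.0911
grip_force: 0.0
```

Request:
{"method": "drive_tool", "body": {"fingers": [1, 1, 1, 1, 1, 1, 1, 1], "travel": [[0, 4, 36], [0, 0, 36], [0, 0, 36], [0, 0, 36], [0, 0, 30], [0, 0, 28], [0, 0, 20], [0, 0, 0]], "rot": [[0, 0, 0], [0, 0, 0], [0, 0, 0], [0, 0, 0], [0, 0, 0], [0, 0, 0], [0, 0, 0], [0, 0, 0]]}}

```text
time_s: 3.3
tool_pos: [0.4954, -0.2551, 0.1465]
tcp_rot: [-0.002, 0.128, 0.992, 0.001]
wrist_force: [-0.1, -0.3, -0.2]
finger_gap: 0.0913
grip_force: 0.0
```

Request:
{"method": "drive_tool", "body": {"fingers": [0, -0.5, -1, -1, -1, -1, -1, -1], "travel": [[0, 0, 0], [0, 0, 0], [0, 0, 0], [0, 0, 0], [0, 0, 0], [0, 0, 0], [0, 0, 0], [0, 0, 0]], "rot": [[0, 0, 0], [0, 0, 0], [0, 0, 0], [0, 0, 0], [0, 0, 0], [0, 0, 0], [0, 0, 0], [0, 0, 0]], "newtons": 30}}

```text
time_s: 4.1
tool_pos: [0.4969, -0.2564, 0.1489]
tcp_rot: [0.0, 0.129, 0.992, -0.0]
wrist_force: [0.2, -0.4, 0.1]
finger_gap: 0.03
grip_force: 0.0
```

Request:
{"method": "drive_tool", "body": {"fingers": [-1, -1, -1, -1, -1, -1], "travel": [[0, 0, 0], [0, 0, 0], [0, 0, 0], [0, 0, 0], [0, 0, 0], [0, 0, 0]], "rot": [[0, 0, 0], [0, 0, 0], [0, 0, 0], [0, 0, 0], [0, 0, 0], [0, 0, 0]]}}

```text
time_s: 4.7
tool_pos: [0.4969, -0.2564, 0.1489]
tcp_rot: [0.0, 0.129, 0.992, -0.0]
wrist_force: [-0.1, -2.1, -0.2]
finger_gap: 0.01
grip_force: 30.0
```

```bash
python3 - <<'E'
from h import *
print(env.sense())
t=shot("top","pics/t1.png");s=shot("side","pics/s1.png")
a=cv2.resize(t[150:270,260:400],None,fx=3.3,fy=3.3);b=cv2.resize(s[135:255,230:350],None,fx=3.3,fy=3.3)
cv2.imwrite("pics/c1.png",np.hstack([a[:396],b[:396]])[:,:,::-1][:, :800])
E
```

```text
{'time_s': 4.7, 'joint_pos': array([-5.83141916e-01,  5.03505209e-01,  1.61094431e+00, -1.82799758e-04,
        1.02703361e+00, -1.89611755e+00]), 'dq': array([ 0.00078802, -0.00092332, -0.00112421,  0.00045964,  0.00032801,
        0.00099704]), 'joint_torque': array([  0.94536524, -80.82858324, -29.69094157,   0.55906998,
         0.35314545,   0.17890062]), 'tool_pos': array([ 0.49689113, -0.25644553,  0.14893439]), 'tcp_rot': array([ 1.48852588e-05,  1.28506716e-01,  9.91708634e-01, -9.43145625e-05]), 'wrist_force': array([-0.11930151, -2.13058582, -0.15446906]), 'torque': array([-0.32976364,  0.01162428,  0.18895256]), 'grip_force': 30.003945529460907, 'finger_gap': 0.010045721245689287}
```

View pics/c1.png

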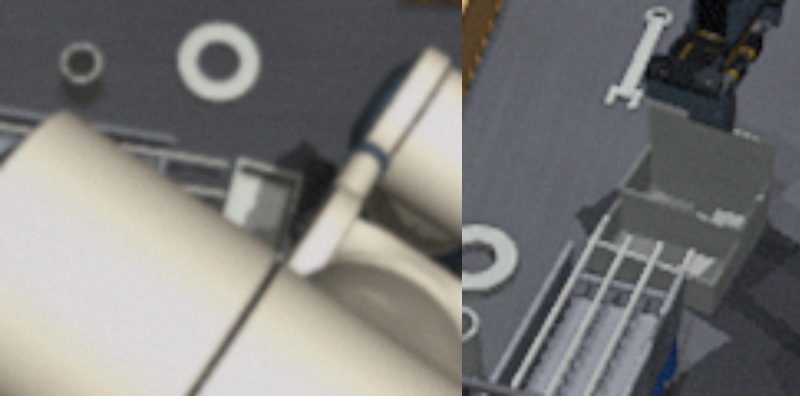

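The fingers grip the tab with a 10 mm gap, so the box yaw is -14.8°. The side view shows the gripper on the tab, with the front wall just beyond the rod ends at about (600,215). Now I square the box, then slide it most of the way.

Request:
{"method": "drive_tool", "body": {"fingers": [-1, -1, -1, -1, -1, -1, -1, -1, -1, -1, -1, -1], "travel": [[0, 0, 0], [0, 0, 0], [0, 0, 0], [0, 0, 0], [-4.2, 10, 0], [-4.2, 10, 0], [-4.2, 10, 0], [-4.2, 10, 0], [-4.2, 10, 0], [-4.2, 10, 0], [-4, 10, 0], [0, 0, 0]], "rot": [[0, 0, -0.041], [0, 0, -0.041], [0, 0, -0.041], [0, 0, -0.041], [0, 0, 0], [0, 0, 0], [0, 0, 0], [0, 0, 0], [0, 0, 0], [0, 0, 0], [0, 0, 0], [0, 0, 0]]}}

```text
time_s: 6.0
tool_pos: [0.5333, -0.1877, 0.1489]
tcp_rot: [0.0, 0.046, 0.999, 0.0]
wrist_force: [2.5, 4.8, 0.4]
finger_gap: 0.01
grip_force: 30.0
```

```bash
python3 - <<'E'
from h import *
s=shot("side","pics/s2.png")[:,:,::-1]
cv2.imwrite("pics/c2.png",cv2.resize(s[130:280,210:360],None,fx=4,fy=4,interpolation=cv2.INTER_CUBIC))
E
```

```text
(no output)
```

View pics/c2.png

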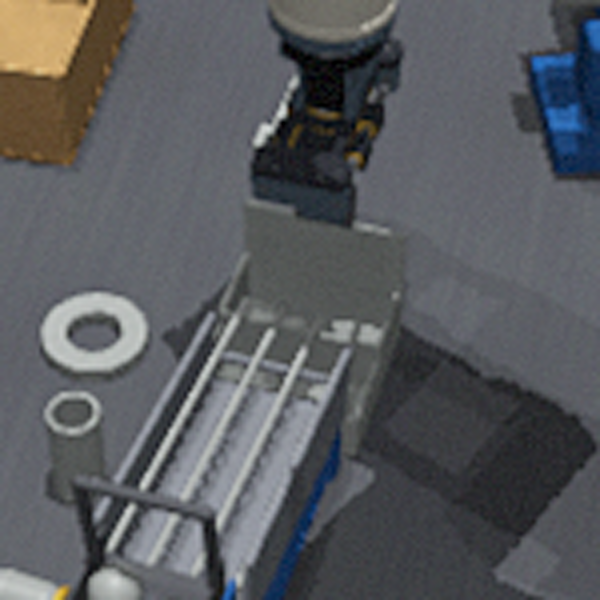

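The box is squared up under the rods. Back wall top ends are at crop (247,204) and (408,232), and rod ends at (240,314), (272,330), (306,347) and (347,350). Next I check the sideways alignment.

```bash
python3 - <<'E'
from h import *
np.set_printoptions(precision=4,suppress=True)
S=lambda u,v,z: onz("side",210+(u-1.5)/4,130+(v-1.5)/4,z)
d=np.array([.0935,.9956]);x=np.array([.9956,-.0935]);O=np.array([.5395,-.1157])+.198*d
fr=lambda p:np.array([(p[:2]-O)@x,(p[:2]-O)@d])
for n,p in(("backL",S(247,204,.12)),("backR",S(408,232,.12)),("r1",S(240,314,.078)),("r2",S(272,330,.078)),("r3",S(306,347,.078)),("r4",S(347,350,.078)),("tcp",env.sense()["tool_pos"])): print(n,p,fr(p))
E
```

```text
backL [ 0.6006 -0.1934  0.12  ] [ 0.0681 -0.2697]
backR [ 0.4637 -0.1879  0.12  ] [-0.0687 -0.277 ]
r1 [ 0.5883 -0.1076  0.078 ] [ 0.0478 -0.1854]
r2 [ 0.5589 -0.0954  0.078 ] [ 0.0175 -0.176 ]
r3 [ 0.5282 -0.0827  0.078 ] [-0.0143 -0.1661]
r4 [ 0.4952 -0.0862  0.078 ] [-0.0469 -0.1727]
tcp [ 0.5331 -0.1882  0.1489] [ 0.0004 -0.2708]
```

Sideways error is about 0–1 mm, so I can creep to the legs.

Request:
{"method": "drive_tool", "body": {"fingers": [-1, -1, -1, -1, -1, -1], "travel": [[0, 3, 0], [0, 3, 0], [0, 3, 0], [0, 2, 0], [0, 1, 0], [0, 0, 0]], "rot": [[0, 0, 0], [0, 0, 0], [0, 0, 0], [0, 0, 0], [0, 0, 0], [0, 0, 0]]}}

```text
time_s: 6.65
tool_pos: [0.5336, -0.1773, 0.1489]
tcp_rot: [-0.0, 0.047, 0.999, 0.0]
wrist_force: [-0.6, -1.3, 0.6]
finger_gap: 0.0099
grip_force: 30.0
```

Request:
{"method": "drive_tool", "body": {"fingers": [-1, -1, -1], "travel": [[0, 1, 0], [0, 1, 0], [0, 0, 0]], "rot": [[0, 0, 0], [0, 0, 0], [0, 0, 0]]}}

```text
time_s: 6.95
tool_pos: [0.5337, -0.1761, 0.1491]
tcp_rot: [-0.0, 0.047, 0.999, -0.001]
wrist_force: [-3.2, -9.4, 2.3]
finger_gap: 0.0097
grip_force: 30.0
```

Request:
{"method": "drive_tool", "body": {"fingers": [-1, -1, -1], "travel": [[0, 1, 0], [0, 0.5, 0], [0, 0, 0]], "rot": [[0, 0, 0], [0, 0, 0], [0, 0, 0]]}}

```text
time_s: 7.25
tool_pos: [0.5337, -0.1757, 0.1494]
tcp_rot: [0.0, 0.047, 0.999, -0.001]
wrist_force: [-6.9, -19.9, 6.2]
finger_gap: 0.0098
grip_force: 30.0
```

The box is in contact with the legs at 20 N, within 1.5 mm of the predicted point. I'll ease off, release and raise.

Request:
{"method": "drive_tool", "body": {"fingers": [-1, -0.3, -0.3, -0.3, -0.3, -0.3, -0.3, -0.3, -0.3, -0.3, -0.3, -0.3], "travel": [[0, -1.5, 0], [0, 0, 0], [0, 0, 0], [0, 0, 0], [0, 0, 0], [0, 0, -15], [0, 0, -30], [0, 0, -40], [0, 0, -45], [0, 0, -45], [0, 0, -45], [0, 0, 0]], "rot": [[0, 0, 0], [0, 0, 0], [0, 0, 0], [0, 0, 0], [0, 0, 0], [0, 0, 0], [0, 0, 0], [0, 0, 0], [0, 0, 0], [0, 0, 0], [0, 0, 0], [0, 0, 0]]}}

```text
time_s: 8.45
tool_pos: [0.5357, -0.176, 0.3751]
tcp_rot: [0.004, 0.047, 0.999, -0.002]
wrist_force: [0.6, -0.3, -0.3]
finger_gap: 0.032
grip_force: 0.0
```

Request:
{"method": "drive_tool", "body": {"fingers": [-1, -1, -1, -1, -1, -1, -1, -1, -1, -1, -1, -1], "travel": [[0, 39, 0], [0, 42, 0], [0, 42, 0], [0, 42, 0], [0, 42, 0], [0, 42, 0], [0, 42, 0], [0, 42, 0], [0, 42, 0], [0, 42, 0], [0, 42, 0], [0, 0, 0]], "rot": [[0, 0, 0], [0, 0, 0], [0, 0, 0], [0, 0, 0], [0, 0, 0], [0, 0, 0], [0, 0, 0], [0, 0, 0], [0, 0, 0], [0, 0, 0], [0, 0, 0], [0, 0, 0]]}}

```text
time_s: 9.65
tool_pos: [0.5763, 0.2861, 0.3678]
tcp_rot: [-0.001, 0.045, 0.999, 0.0]
wrist_force: [-1.0, -1.8, -1.0]
finger_gap: 0.0007
grip_force: 0.0
```

```bash
python3 - <<'E'
from h import *
print(env.sense()["tool_pos"],env.sense()["finger_gap"])
s=shot("side","pics/s3.png")[:,:,::-1];t=shot("top","pics/t3.png")[:,:,::-1]
cv2.imwrite("pics/c3.png",np.hstack([cv2.resize(s[135:285,210:335],None,fx=4,fy=4,interpolation=cv2.INTER_CUBIC)[:500,:400],cv2.resize(t[150:275,280:380],None,fx=4,fy=4,interpolation=cv2.INTER_CUBIC)]))
E
```

```text
[0.57625076 0.28612128 0.36782045] 0.000731636664625101
```

View pics/c3.png

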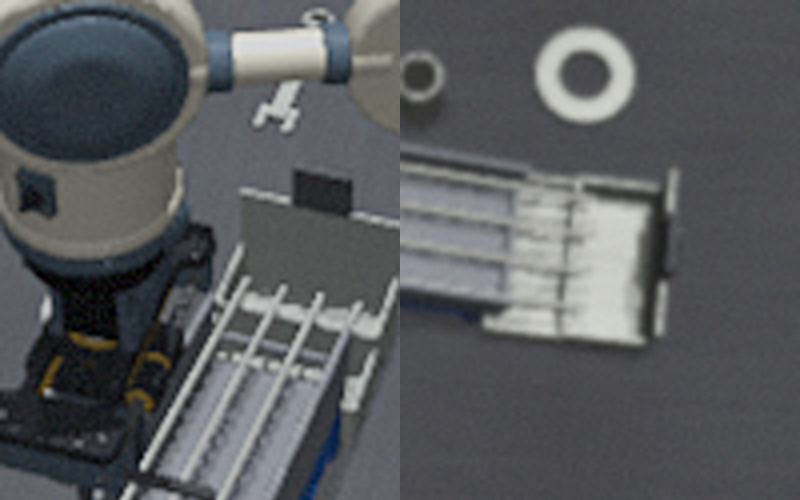

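The box sits square under the rods. The divider at top crop u≈568 is under the rod ends, and the tab is clear. I check the offset numerically and lower the closed fingers behind the handle.

```bash
python3 - <<'E'
from h import *
T=lambda u,v,z: onz("top",280+(u-401.5)/4,150+(v-1.5)/4,z)
d=np.array([.0935,.9956]);x=np.array([.9956,-.0935]);O=np.array([.5395,-.1157])+.198*d
for p in(T(673,168,.12),T(660,337,.12)): print((p[:2]-O)@x,(p[:2]-O)@d)
E
```

```text
0.07218861004635643 -0.25904326367418257
-0.07141310421017427 -0.2609059655117802
```

Request:
{"method": "drive_tool", "body": {"fingers": [-1, -1, -1, -1, -1], "travel": [[0, 0, 30], [0, 0, 30], [0, 0, 30], [0, 0, 12], [0, 0, 0]], "rot": [[0, 0, 0], [0, 0, 0], [0, 0, 0], [0, 0, 0], [0, 0, 0]]}}

```text
time_s: 10.25
tool_pos: [0.5762, 0.2804, 0.2657]
tcp_rot: [-0.001, 0.047, 0.999, -0.001]
wrist_force: [0.5, -0.6, 0.4]
finger_gap: 0.0003
grip_force: 0.0
```

Offset is 0.4 mm. Now the slow tip.

Request:
{"method": "drive_tool", "body": {"fingers": [-1, -1, -1, -1, -1, -1, -1, -1, -1, -1, -1, -1], "travel": [[0, -4, 0], [0, -4, 0], [0, -4, 0], [0, -3, 0], [0, -2, 0], [0, -2, 0], [0, -2, 0], [0, -2, 0], [0, -2, 0], [0, -2, 0], [0, -2, 0], [0, -2, 0]], "rot": [[0, 0, 0], [0, 0, 0], [0, 0, 0], [0, 0, 0], [0, 0, 0], [0, 0, 0], [0, 0, 0], [0, 0, 0], [0, 0, 0], [0, 0, 0], [0, 0, 0], [0, 0, 0]]}}

```text
time_s: 11.45
tool_pos: [0.574, 0.2509, 0.267]
tcp_rot: [0.0, 0.047, 0.999, 0.0]
wrist_force: [-0.7, 4.8, 2.7]
finger_gap: 0.0004
grip_force: 2.6
```

Request:
{"method": "drive_tool", "body": {"fingers": [-1, -1, -1, -1, -1, -1, -1, -1, -1, -1, -1, -1], "travel": [[0, -2, 0], [0, -2, 0], [0, -2, 0], [0, -2, 0], [0, -2, 0], [0, -2, 0], [0, -2, 0], [0, -2, 0], [0, -2, 0], [0, -2, 0], [0, -2, 0], [0, -2, 0]], "rot": [[0, 0, 0], [0, 0, 0], [0, 0, 0], [0, 0, 0], [0, 0, 0], [0, 0, 0], [0, 0, 0], [0, 0, 0], [0, 0, 0], [0, 0, 0], [0, 0, 0], [0, 0, 0]]}}

```text
time_s: 12.65
tool_pos: [0.5716, 0.2265, 0.2669]
tcp_rot: [-0.0, 0.047, 0.999, -0.0]
wrist_force: [-0.0, 2.7, 0.1]
finger_gap: 0.0004
grip_force: 1.3
```

Request:
{"method": "drive_tool", "body": {"fingers": [-1, -1, -1, -1, -1, -1, -1, -1, -1, -1, -1, -1], "travel": [[0, -2, 0], [0, -2, 0], [0, -2, 0], [0, -2, 0], [0, -2, 0], [0, -2, 0], [0, -2, 0], [0, -2, 0], [0, -2, 0], [0, -2, 0], [0, -2, 0], [0, -2, 0]], "rot": [[0, 0, 0], [0, 0, 0], [0, 0, 0], [0, 0, 0], [0, 0, 0], [0, 0, 0], [0, 0, 0], [0, 0, 0], [0, 0, 0], [0, 0, 0], [0, 0, 0], [0, 0, 0]]}}

```text
time_s: 13.85
tool_pos: [0.5694, 0.2027, 0.2669]
tcp_rot: [-0.0, 0.047, 0.999, -0.0]
wrist_force: [0.4, 1.1, -1.1]
finger_gap: 0.0004
grip_force: 1.1
```

Request:
{"method": "drive_tool", "body": {"fingers": [-1, -1, -1, -1, -1, -1, -1, -1, -1, -1, -1, -1], "travel": [[0, -2, 0], [0, -2, 0], [0, -2, 0], [0, -2, 0], [0, -2, 0], [0, -2, 0], [0, -2, 0], [0, -2, 0], [0, -2, 0], [0, -2, 0], [0, 0, 0], [0, 0, 0]], "rot": [[0, 0, 0], [0, 0, 0], [0, 0, 0], [0, 0, 0], [0, 0, 0], [0, 0, 0], [0, 0, 0], [0, 0, 0], [0, 0, 0], [0, 0, 0], [0, 0, 0], [0, 0, 0]]}}

```text
time_s: 15.05
tool_pos: [0.5676, 0.1829, 0.267]
tcp_rot: [0.0, 0.047, 0.999, -0.0]
wrist_force: [0.1, 1.7, 0.7]
finger_gap: 0.0009
grip_force: 0.8
```

```bash
python3 - <<'E'
from h import *
s=shot("side","pics/s4.png")[:,:,::-1];t=shot("top","pics/t4.png")[:,:,::-1]
cv2.imwrite("pics/c4.png",np.hstack([cv2.resize(s[155:305,210:345],None,fx=3.3,fy=3.3,interpolation=cv2.INTER_CUBIC)[:495,:445],cv2.resize(t[140:290,280:385],None,fx=3.3,fy=3.3,interpolation=cv2.INTER_CUBIC)[:495,:345]]))
E
```

```text
(no output)
```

View pics/c4.png

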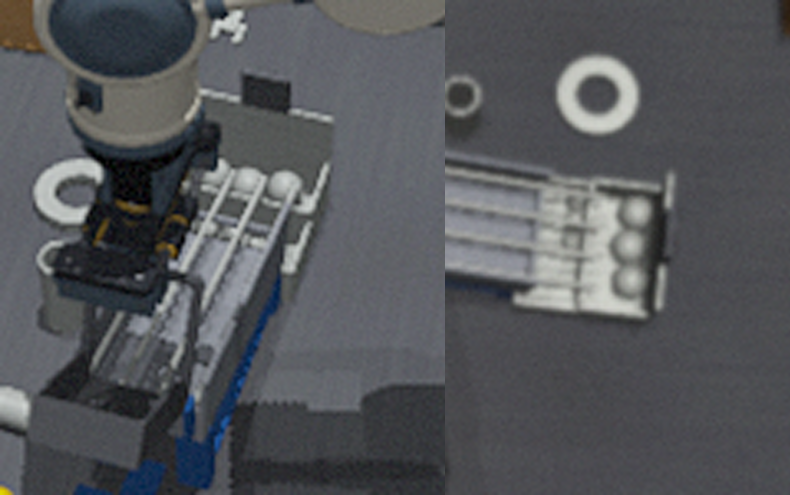

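All three big balls are in the back compartment, at (635,210), (630,245) and (630,278) in the top half of the picture. The tray looks empty. Now I let it down gently and raise the arm clear.

Request:
{"method": "drive_tool", "body": {"fingers": [-1, -1, -1, -1, -1, -1, -1, -1, -1, -1, -1, -1], "travel": [[0, 5, 0], [0, 5, 0], [0, 5, 0], [0, 5, 0], [0, 5, 0], [0, 5, 0], [0, 5, 0], [0, 5, 0], [0, 5, 0], [0, 5, 0], [0, 5, 0], [0, 5, 0]], "rot": [[0, 0, 0], [0, 0, 0], [0, 0, 0], [0, 0, 0], [0, 0, 0], [0, 0, 0], [0, 0, 0], [0, 0, 0], [0, 0, 0], [0, 0, 0], [0, 0, 0], [0, 0, 0]]}}

```text
time_s: 16.35
tool_pos: [0.5731, 0.2431, 0.2668]
tcp_rot: [-0.0, 0.047, 0.999, -0.0]
wrist_force: [0.8, 1.1, -0.8]
finger_gap: 0.0006
grip_force: 1.0
```

Request:
{"method": "drive_tool", "body": {"fingers": [-1, -1, -1, -1, -1, -1, -1, -1, -1, -1, -1, -1], "travel": [[0, 4, 0], [0, 4, 0], [0, 4, 0], [0, 5, 0], [0, 6, 0], [0, 8, 0], [0, 8, 0], [0, 0, -30], [0, 0, -40], [0, 0, -40], [40, 0, -10], [40, 0, 0]], "rot": [[0, 0, 0], [0, 0, 0], [0, 0, 0], [0, 0, 0], [0, 0, 0], [0, 0, 0], [0, 0, 0], [0, 0, 0], [0, 0, 0], [0, 0, 0], [0, 0, 0], [0, 0, 0]]}}

```text
time_s: 17.55
tool_pos: [0.4974, 0.2897, 0.3888]
tcp_rot: [0.002, 0.047, 0.999, 0.001]
wrist_force: [0.1, 0.8, -0.3]
finger_gap: 0.0002
grip_force: 0.0
```

Request:
{"method": "drive_tool", "body": {"fingers": [-1, -1, -1, -1, -1, -1], "travel": [[40, 20, 0], [40, 30, 0], [40, 30, 0], [20, 30, 0], [0, 20, 0], [0, 0, 0]], "rot": [[0, 0, 0], [0, 0, 0], [0, 0, 0], [0, 0, 0], [0, 0, 0], [0, 0, 0]]}}

```text
time_s: 18.15
tool_pos: [0.3691, 0.434, 0.3867]
tcp_rot: [-0.0, 0.046, 0.999, 0.0]
wrist_force: [0.4, -1.1, -0.2]
finger_gap: 0.0005
grip_force: 0.0
```

```bash
python3 - <<'E'
from h import *
print(env.sense()["tool_pos"],env.sense()["wrist_force"])
s=shot("side","pics/s5.png")[:,:,::-1];t=shot("top","pics/t5.png")[:,:,::-1]
cv2.imwrite("pics/c5.png",np.hstack([cv2.resize(s[155:320,200:330],None,fx=3.3,fy=3.3,interpolation=cv2.INTER_CUBIC)[:540,:429],cv2.resize(t[160:250,300:368],None,fx=5.4,fy=6,interpolation=cv2.INTER_CUBIC)[:540,:367]]))
E
```

```text
[0.36913532 0.43400884 0.38671837] [ 0.42254936 -1.14787426 -0.24374156]
```

View pics/c5.png

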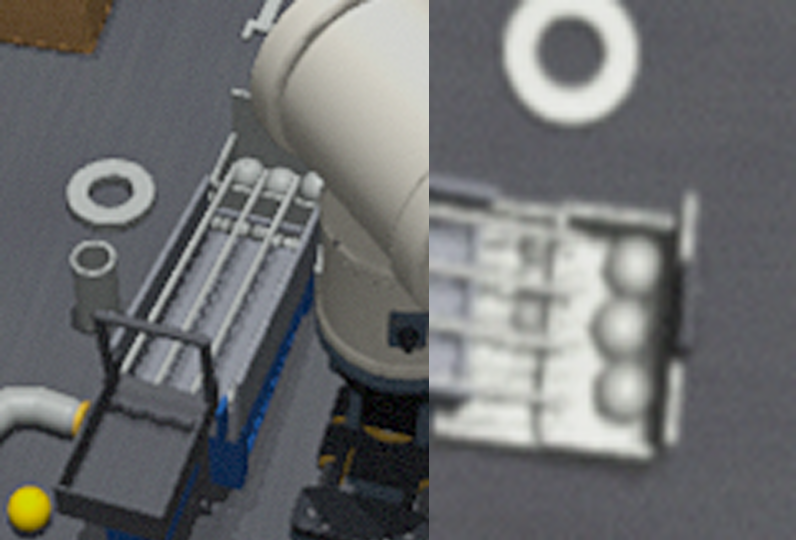

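The tray is level and empty, and the deck is clear. The three big balls are in the back. Two small balls show as spots at (530,250) and (530,310) in front of the divider. The third isn't visible, so I move the arm out of view and look closer against the empty-box picture.

Request:
{"method": "drive_tool", "body": {"fingers": [-1, -1, -1, -1, -1, -1], "travel": [[35, 32, 0], [35, 32, 0], [35, 32, 0], [35, 32, 0], [0, 0, 0], [0, 0, 0]], "rot": [[0, 0, 0], [0, 0, 0], [0, 0, 0], [0, 0, 0], [0, 0, 0], [0, 0, 0]]}}

```text
time_s: 18.85
tool_pos: [0.2425, 0.572, 0.3867]
tcp_rot: [0.0, 0.046, 0.999, -0.0]
wrist_force: [0.7, -0.1, 1.2]
finger_gap: 0.0002
grip_force: 0.0
```

```bash
python3 - <<'E'
from h import *
C=cv2.INTER_CUBIC
av=lambda n:np.mean([env.snapshot(n).astype(float) for _ in range(6)],0).astype(np.uint8)[:,:,::-1]
s=av("side");t=av("top");cv2.imwrite("pics/s6.png",s);cv2.imwrite("pics/t6.png",t);t3=cv2.imread("pics/t3.png")
r=lambda i,y0,y1,x0,x1:cv2.resize(i[y0:y1,x0:x1],(400,300),interpolation=C)
cv2.imwrite("pics/c6.png",np.vstack([np.hstack([r(t,185,230,300,360),r(t3,185,230,300,360)]),np.hstack([r(s,190,250,250,330),cv2.convertScaleAbs(cv2.absdiff(r(t,185,230,300,360),r(t3,185,230,300,360)),alpha=2)])]))
O=np.array([.558,.0814]);d=np.array([.0935,.9956]);x=np.array([.9956,-.0935])
for X in(.055,.033,.011,-.011):
    for yy in(-.172,-.14):
        q=O+X*x+yy*d;u,v=proj("top",[*q,.018]);print(X,yy,round((u-300)*400/60),round((v-185)*300/45))
E
```

```text
0.055 -0.172 128 103
0.055 -0.14 69 97
0.033 -0.172 124 143
0.033 -0.14 65 136
0.011 -0.172 120 183
0.011 -0.14 60 176
-0.011 -0.172 115 223
-0.011 -0.14 56 216
```

View pics/c6.png

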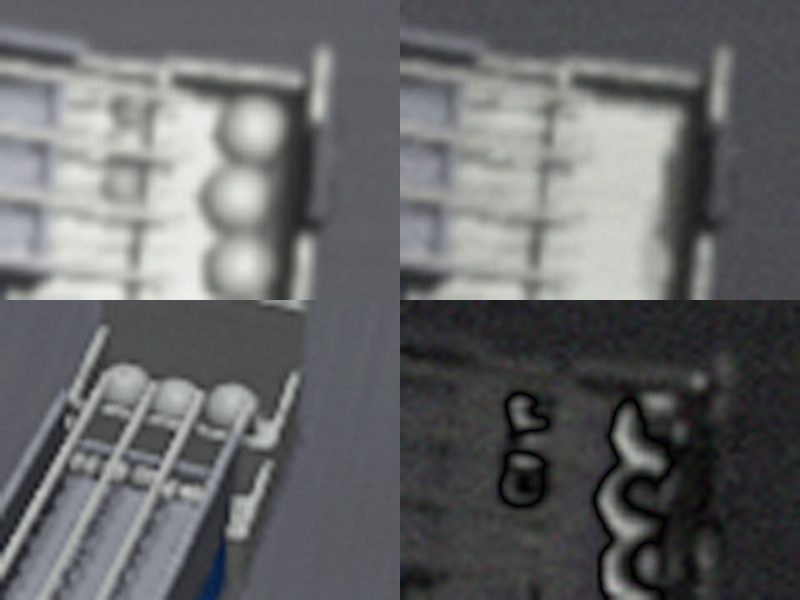

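The spots at (128,103) and (122,180) match the first and third packed positions I predicted, (128,103) and (120,183). The floor slopes to +x and the two spots are held two pitches apart, so the third small ball must be between them, hidden under the rod at (124,143). Handing in.

```bash
python3 -c "
from station import env
print(env.finish_job())"
```

```text
the job is handed in; nothing more can be done
None
```

I handed the job in with the box home and square, the tray level and empty, the three big balls in the back compartment and two small balls seen in the front; the third small ball was hidden under a rod and inferred from the spacing, and no verdict was returned.

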